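Sweep the spilt jaggery into the winnowing scoop

ROBOT

A 6-joint arm with a two-finger parallel gripper is mounted at the origin on the work surface. World frame = base frame: x ahead of the robot, y to its left, z up, the work surface at z = 0. Lengths are in mm, angles in rad, forces in N, time in s.
With the tool pointing down it reaches from about 300 to 775 mm from the base axis. Payload 14.6 kg.
Tool frame: the origin (TCP) lies midway between the tips of the shut fingers; the grasp point (between the pads) lies 19 mm behind it (manip.hold_point_z is the distance from the TCP to the grasp point, in mm); z points along the fingers, y is the direction in which the jaws open and shut (so a half turn about z gives the same grasp; the last joint's range is limited). The gripper opens to 94 mm and grips with 3 to 60 N. Pads are 16 mm wide; open, the fingers measure 119 mm over their backs; the gripper's body (75 mm by 177 mm) begins 78 mm behind the grasp point.
Start: joints at [-1.322, 0.3, 1.521, -0, 1.321, -0.067], TCP at [170.81, -522.793, 167.546] pointing down, gripper open.
Joint ranges: [-3.03, 3.03], [-0.79, 2.21], [0.23, 2.52], [-1.04, 4.18], [0, 3.07], [-2.55, 2.55]. Speed limits (rad/s): [2.22, 2.22, 2.57, 3.14, 3.14, 3.14].

INTERFACE

Orientations are given as [roll, pitch, yaw] about the fixed x, y, z axes, in that order (R = Rz(yaw) Ry(pitch) Rx(roll)).
In Python, from cell import manip gives the robot as it stands.
- The arm moves only by the shell command python3 -m crank 'ROWS' [OPENING] [FORCE]. ROWS is JSON, a list of rows, each an object with "offset": the shift along the world's x, y, z in m, a list of three; "spin": the turn about the world's z in degrees. In form: [{"offset": [dx, dy, dz], "spin": spin}, ...]. A call has exactly 8 rows; each row is the pose to reach, as a shift and turn from the pose measured when the call began; what a row does not reach only later rows make up. A row lasts 1/12 s, in which the tool goes at most 41.7 mm and 7.16 degrees, less where a joint would pass 70% of its speed; a pose out of reach is approached as far as the arm can. A call with a gripper value outside its range is refused whole. OPENING is the opening, from 0 (shut) to 1 (fully open), set as the call begins (- or left out, the last holds). The fingers move at their own pace and stop on an object; FORCE is the grip in N (left out, the last holds). Time passes only in rows, so rows that repeat a pose let the fingers close, or fill a call up. It gives the time, the measured TCP pose, the force and the opening at its end, in the units of the state.
- manip.read_state(): the state, without advancing time (a new reading comes with each control period).
- manip.camera(name): name is "scene" or "top" or "wrist"; returns a dict with "pixels" (420x560x3 uint8, red, green, blue), "fx", "fy", "cx", "cy" (pixels), "extrinsics" (4x4, takes a point from world to camera coordinates); the wrist camera has in their place "hand_eye" (4x4, takes a point from camera to tool coordinates, whose origin is the TCP and whose axes are the flange's). Camera axes: x right, y down, z forward; pixel columns grow to the right and rows downward; lengths in mm; the calibration is good to about 2 mm. A picture is of the moment at which its call begins: read the wrist's pose just before it. There is no depth.
- manip.sign_off(): hands the job in, once; it reports no verdict.
Trained networks look in a picture, given as the dict that the camera call returned (one of the last four; its "shot" number tells which), for a name from the list of things; names that differ only in an ending like _2 or _b are one class to them, and where a whole thing is asked for, a point or a joint stands for the part that bears it (a point fixed in the world has none). Each returns a list of dicts, best first, with "conf" (0 to 1); they miss things now and then, are a little off and sometimes report something else, mostly with a low value. They report only what shows in the picture. A call takes as long as a camera call. They do not tell look-alikes from the thing itself.
- manip.search_frame(picture, name): "location" ([x, y, z] in mm, in world coordinates, good to about 4 mm: the middle of the surface that is visible of it).
- manip.masks_of(picture, name): "mask" (420x560 bool, what is visible of it).
The state is a dict: "clock": time; "joints": joint angles; "qd": joint speeds; "effort": joint torques, N m; "eef_pos": TCP position; "eef_rot": TCP orientation; "wrist_force": force on the tool from outside, world axes, zero at the start; "moment": the same for the moment, N m; "finger_gap": finger opening in mm.
Only numpy, scipy, OpenCV 4.12 (cv2) and the standard library are available. Lean on these libraries where they do the work, as an engineer would, in place of code of your own. Each camera call takes 0.05 s, during which the arm holds its last target. There are 200 camera calls.

TASK

Three small brown lumps of jaggery lie spilt on the counter before the open front of the steel winnowing scoop. Sweep all three along the counter with your fingers, in through the open front, until each rests wholly inside the scoop, well past its front lip. Never pick up any lump, leave the orange spice tin and the two glasses near the scoop standing where they are, and move clear at the end.

Things in the scene. Friction and masses are not known exactly. Their poses are not given: they have to be found in the camera images.
- scoop: Steel winnowing scoop, fixed on the counter. 160 along x, 270 along y; back wall (+x) and side walls 35 high, 3 thick; front (-x) open. Floor 2 thick, its front 25 bevelled down to the counter so things slide in. Origin: centre of underside; x from open front to back, z up. Front lip x = -80, inner back x = 77, inner sides y = +-132. Yaw within 0.3 rad of robot x (sizes in mm).
- jaggery0: Lump of jaggery, brown, loose: a round, flat-footed stub 35 across at the foot, 27 at the top, 24 high, about 25 g; slides on the counter when pushed and stops when left. Origin at the centre of its underside; starts 55 to 145 before the scoop's front lip, one near the scoop's centreline, one up to 165 to each side (sizes in mm).
- jaggery1: Lump of jaggery, brown, loose: a round, flat-footed stub 35 across at the foot, 27 at the top, 24 high, about 25 g; slides on the counter when pushed and stops when left. Origin at the centre of its underside; starts 55 to 145 before the scoop's front lip, one near the scoop's centreline, one up to 165 to each side (sizes in mm).
- jaggery2: Lump of jaggery, brown, loose: a round, flat-footed stub 35 across at the foot, 27 at the top, 24 high, about 25 g; slides on the counter when pushed and stops when left. Origin at the centre of its underside; starts 55 to 145 before the scoop's front lip, one near the scoop's centreline, one up to 165 to each side (sizes in mm).
- tin: Closed orange spice tin with a steel lid, loose, 74 across, 93 high; origin at the centre of its underside. Leave alone (sizes in mm).
- glass0: One of two glasses standing on the counter near the scoop (two more stand on the round tray, out of the way): cutting-chai glass, loose, clear tapered tumbler, 80 high, 44 wide at the foot, 60 at the rim; origin at the centre of its underside. Leave alone (sizes in mm).
- glass1: One of two glasses standing on the counter near the scoop (two more stand on the round tray, out of the way): cutting-chai glass, loose, clear tapered tumbler, 80 high, 44 wide at the foot, 60 at the rim; origin at the centre of its underside. Leave alone (sizes in mm).
Not all that is in view belongs to the job. What is shaped like the jaggery1 but turquoise is not meant.

How it is judged (in metres and radians):
At the end, for the whole second after the job is handed in: Each lump is inside the scoop, its centre at least 20 mm past the front lip (so all of the 35 mm lump is inside) and between the walls, down on the scoop's floor (origin under 15 mm), at rest (under 10 mm/s) (x of jaggery0 in the frame of scoop between -0.06 and 0.08 m and y of jaggery0 in the frame of scoop between -0.13 and 0.13 m and height (world z) of each of jaggery0, jaggery1, jaggery2 below 0.015 m and linear speed of each of jaggery0, jaggery1, jaggery2 below 0.01 m/s and x of jaggery1 in the frame of scoop between -0.06 and 0.08 m and y of jaggery1 in the frame of scoop between -0.13 and 0.13 m and x of jaggery2 in the frame of scoop between -0.06 and 0.08 m and y of jaggery2 in the frame of scoop between -0.13 and 0.13 m); the robot touches nothing.
It fails at once if a lump of jaggery was lifted off the surface (more than 15 mm) (height (world z) of any of jaggery0, jaggery1, jaggery2 above 0.015 m).
It fails at once if the tin or a glass near the scoop was moved by more than 20 mm (distance of any of tin, glass0, glass1 from where it was at the start of the episode above 0.02 m).
It also fails if it takes over 72 s, if anything falls off the work surface, if the arm or the gripper's body presses on something with over 40 N, if the wrist force passes 120 N, or if a joint passes its speed limit or range.

## Working session

There is one attempt and no reset: what is moved stays moved. The work goes in short steps, Python scripts to look and compute and a shell command to move; the robot and the scene stay as the last step left them, time stands still between calls to the robot, and variables do not carry over. Pictures are saved under pics/ and viewed, about 8 in all and at most 12, crops included, and the job is handed in when it is done.

```bash
mkdir -p pics; cat > h.py <<'E'
import numpy as np, cv2
from cell import manip
def save(p,f): cv2.imwrite('pics/'+f,cv2.cvtColor(p,cv2.COLOR_RGB2BGR))
def back(c,u,v,z=0):
    E=np.array(c['extrinsics']);R,t=E[:3,:3],E[:3,3];o=-R.T@t
    d=R.T@np.array([(u-c['cx'])/c['fx'],(v-c['cy'])/c['fy'],1]);return o+d*(z-o[2])/d[2]
def proj(c,p):
    E=np.array(c['extrinsics']);q=E[:3,:3]@np.array(p)+E[:3,3];return np.round([c['fx']*q[0]/q[2]+c['cx'],c['fy']*q[1]/q[2]+c['cy']],1)
E
python3 - <<'E'
from h import *
s=manip.read_state();print(s['clock'],s['eef_pos'],s['eef_rot'],s['finger_gap'])
a=manip.camera('top');b=manip.camera('scene')
save(a['pixels'],'top.png');save(b['pixels'],'scene.png')
for n in ['scoop','jaggery0','tin','glass0']:
  for c,k in((a,'top'),(b,'scene')):
    for d in manip.search_frame(c,n): print(n,k,np.round(d['location']),round(d['conf'],2),proj(c,d['location']))
E
```

```text
0.0 [ 170.73925039 -522.52459392  166.98939212] [-3.14049012e+00 -5.14750174e-05  3.15802274e-01] 94.32678107625733
scoop top [695.  77.   1.] 0.75 [247.3 155.4]
scoop scene [698.  80.   1.] 0.87 [280.6 278.4]
scoop scene [453. 352.  54.] 0.57 [463.1 198.7]
jaggery0 top [494.  21.  26.] 0.84 [277.3 257.4]
jaggery0 top [542. -43.  28.] 0.75 [310.9 230.7]
jaggery0 top [486. 162.  21.] 0.59 [202.3 262.8]
jaggery0 scene [503.  26.  19.] 0.8 [288.8 182.7]
jaggery0 scene [439. 119.  23.] 0.77 [343.  169.8]
jaggery0 scene [497. 168.  19.] 0.72 [358.6 200.2]
jaggery0 scene [552. -43.  21.] 0.49 [247.3 191.2]
tin top [ 659. -163.   94.] 0.79 [382.  160.9]
tin scene [ 676. -158.   90.] 0.88 [159.2 204.4]
glass0 top [634. 324.  50.] 0.72 [111.1 183.3]
glass0 top [445. 362.  51.] 0.67 [ 86.  288.8]
glass0 scene [625. 315.  49.] 0.9 [423.8 272.2]
glass0 scene [454. 352.  56.] 0.64 [463.3 198.3]
```

View pics/top.png

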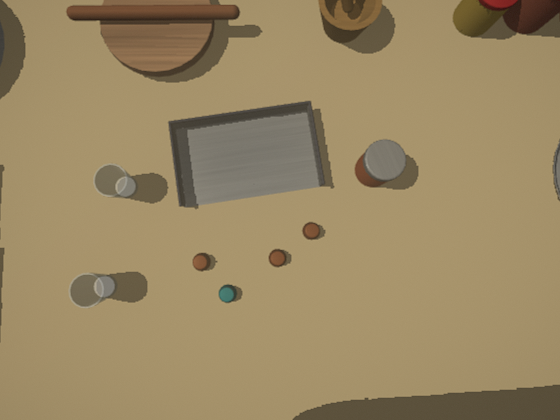

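View pics/scene.png

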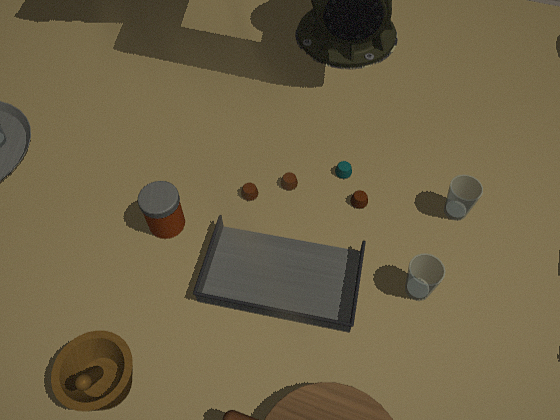

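The top view shows three brown lumps at (277,257), (311,231) and (202,262). The turquoise look-alike at (227,294) isn't meant. The scoop's open front faces the robot, the tin is at (382,161), and the near glasses are at (115,183) and (95,288). Next I'll refine these positions and check one crop.

```bash
python3 - <<'E'
from h import *
a=manip.camera('top');b=manip.camera('scene');print(np.linalg.inv(np.array(a['extrinsics']))[:3,3])
save(cv2.resize(a['pixels'][90:310,150:350],None,fx=3,fy=2.7,interpolation=cv2.INTER_CUBIC)[:600],'crop.png')
for c in(a,b):
  hsv=cv2.cvtColor(c['pixels'],cv2.COLOR_RGB2HSV)
  for d in manip.masks_of(c,'jaggery0'):
    m=np.array(d['mask']);v,u=np.nonzero(m);print('jag',round(d['conf'],2),m.sum(),u.mean().round(1),v.mean().round(1),np.round(back(c,u.mean(),v.mean(),14)),np.median(hsv[m],axis=0))
for d in manip.masks_of(a,'scoop')[:1]:
  m=np.array(d['mask']).astype('uint8');cn=max(cv2.findContours(m,0,1)[0],key=cv2.contourArea)
  q=cv2.boxPoints(cv2.minAreaRect(cn));print(m.sum());
  ap=cv2.approxPolyDP(cn,6,True)[:,0]
  for p in ap: print(p,np.round(back(a,*p,0)),np.round(back(a,*p,35)))
E
```

```text
[508.44615847  36.55104635 750.93211143]
jag 0.81 246 277.4 258.0 [492.  21.  14.] [ 13. 144. 122.]
jag 0.77 247 201.3 261.9 [487. 164.  14.] [ 13. 140. 125.]
jag 0.64 261 311.3 230.7 [543. -45.  14.] [ 13. 142. 120.]
jag 0.51 258 227.6 293.3 [428. 115.  14.] [ 83.  101.  115.5]
jag 0.8 243 249.0 192.0 [548. -41.  14.] [ 13. 168.  76.]
jag 0.75 226 343.5 170.0 [432. 119.  14.] [ 87. 156.  70.]
jag 0.59 234 358.8 199.4 [492. 168.  14.] [ 12.  184.5  70. ]
jag 0.51 245 288.8 181.5 [497.  24.  14.] [ 13. 155.  77.]
12915
[311 101] [806. -53.   0.] [792. -49.  35.]
[170 121] [767. 231.   0.] [755. 222.  35.]
[179 205] [598. 211.   0.] [594. 203.  35.]
[322 186] [631. -70.   0.] [626. -65.  35.]
```

View pics/crop.png

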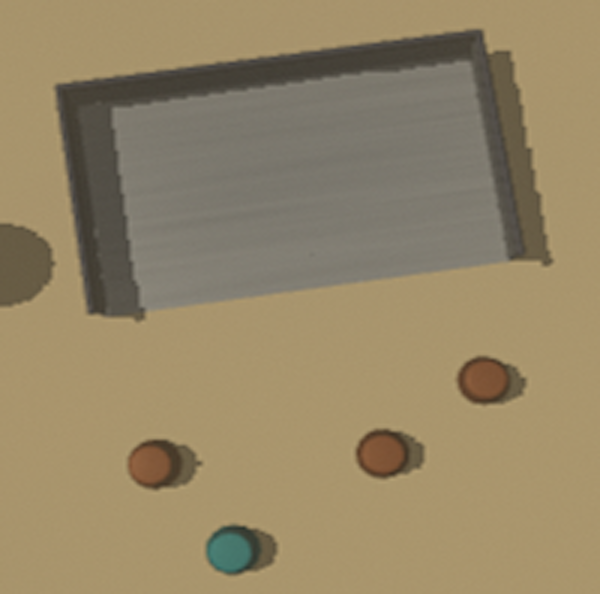

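The crop confirms three brown lumps and one turquoise look-alike. In world coordinates:

| Thing | Position (mm) |
|---|---|
| Scoop centre | about (692, 78), yaw about 0.13 rad |
| Lump A | (494, 22) |
| Lump B | (545, -43) |
| Lump C | (489, 166) |

I'll push each lump with the fingers set 22 mm apart, as a cradle, and start with B.

```bash
python3 -m crank '[{"offset":[0.023,0.033,0],"spin":-1.5},{"offset":[0.046,0.066,0],"spin":-3},{"offset":[0.069,0.099,0],"spin":-4.5},{"offset":[0.092,0.132,0],"spin":-6},{"offset":[0.115,0.165,0],"spin":-7.5},{"offset":[0.138,0.198,0],"spin":-9},{"offset":[0.161,0.231,0],"spin":-10.6},{"offset":[0.184,0.264,0],"spin":-10.6}]' 0.235 10
python3 -m crank '[{"offset":[0.022,0.030,0],"spin":0},{"offset":[0.044,0.060,0],"spin":0},{"offset":[0.066,0.090,0],"spin":0},{"offset":[0.088,0.120,0],"spin":0},{"offset":[0.110,0.150,0],"spin":0},{"offset":[0.130,0.180,0],"spin":0},{"offset":[0.146,0.200,0],"spin":0},{"offset":[0.151,0.206,0],"spin":0}]'
```

```text
clock: 1.42
eef_pos: [355.5, -257.0, 167.8]
eef_rot: [3.141, -0.0, 0.129]
wrist_force: [1.2, -0.7, -0.1]
finger_gap: 44.3
clock: 2.08
eef_pos: [507.9, -48.3, 167.7]
eef_rot: [3.141, -0.001, 0.132]
wrist_force: [-0.6, -0.5, -0.1]
finger_gap: 22.0
```

```bash
python3 -m crank '[{"offset":[-0.003,-0.004,-0.03],"spin":0},{"offset":[-0.004,-0.004,-0.06],"spin":0},{"offset":[-0.004,-0.004,-0.09],"spin":0},{"offset":[-0.004,-0.004,-0.115],"spin":0},{"offset":[-0.004,-0.004,-0.135],"spin":0},{"offset":[-0.004,-0.004,-0.150],"spin":0},{"offset":[-0.004,-0.004,-0.158],"spin":0},{"offset":[-0.004,-0.004,-0.158],"spin":0}]'
python3 - <<'E'
from h import *
a=manip.camera('top')
save(cv2.resize(a['pixels'][90:310,150:350],None,fx=3,fy=2.7,interpolation=cv2.INTER_CUBIC)[:600],'crop2.png')
E
```

```text
clock: 2.75
eef_pos: [502.9, -52.6, 8.4]
eef_rot: [-3.141, 0.002, 0.131]
wrist_force: [0.4, -1.0, 0.6]
finger_gap: 22.0
```

View pics/crop2.png

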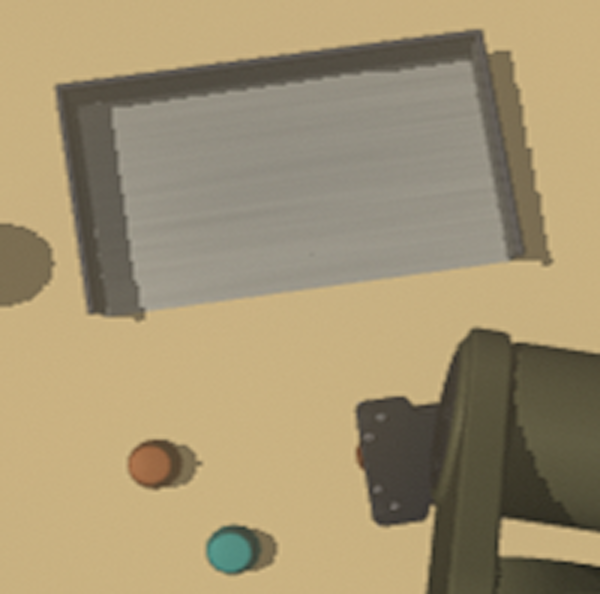

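```bash
python3 -m crank '[{"offset":[0.010,0.003,0.001],"spin":0},{"offset":[0.020,0.005,0.002],"spin":0},{"offset":[0.032,0.008,0.002],"spin":0},{"offset":[0.044,0.011,0.002],"spin":0},{"offset":[0.056,0.014,0.002],"spin":0},{"offset":[0.068,0.017,0.002],"spin":0},{"offset":[0.080,0.020,0.002],"spin":0},{"offset":[0.092,0.023,0.002],"spin":0}]'
python3 -m crank '[{"offset":[0.012,0.003,0],"spin":0},{"offset":[0.024,0.006,0],"spin":0},{"offset":[0.036,0.009,0],"spin":0},{"offset":[0.048,0.012,0],"spin":0},{"offset":[0.058,0.015,0],"spin":0},{"offset":[0.066,0.017,0],"spin":0},{"offset":[0.071,0.018,0],"spin":0},{"offset":[0.072,0.018,0],"spin":0}]'
python3 -m crank '[{"offset":[-0.020,-0.003,0],"spin":0},{"offset":[-0.040,-0.005,0.01],"spin":0},{"offset":[-0.060,-0.008,0.03],"spin":0},{"offset":[-0.085,-0.011,0.06],"spin":0},{"offset":[-0.11,-0.010,0.08],"spin":0},{"offset":[-0.14,0,0.08],"spin":0},{"offset":[-0.17,0.010,0.08],"spin":0},{"offset":[-0.20,0.020,0.08],"spin":0}]'
python3 - <<'E'
from h import *
a=manip.camera('top')
save(cv2.resize(a['pixels'][90:310,150:350],None,fx=3,fy=2.7,interpolation=cv2.INTER_CUBIC)[:600],'crop3.png')
E
```

```text
clock: 3.47
eef_pos: [596.9, -29.8, 13.2]
eef_rot: [3.141, -0.002, 0.131]
wrist_force: [0.0, -0.4, 0.6]
finger_gap: 22.1
clock: 4.13
eef_pos: [669.8, -11.8, 14.3]
eef_rot: [3.141, -0.003, 0.131]
wrist_force: [1.0, 0.4, -0.7]
finger_gap: 22.0
clock: 4.8
eef_pos: [468.2, 8.2, 95.0]
eef_rot: [3.14, -0.005, 0.131]
wrist_force: [1.8, 0.1, -0.2]
finger_gap: 21.8
```

View pics/crop3.png

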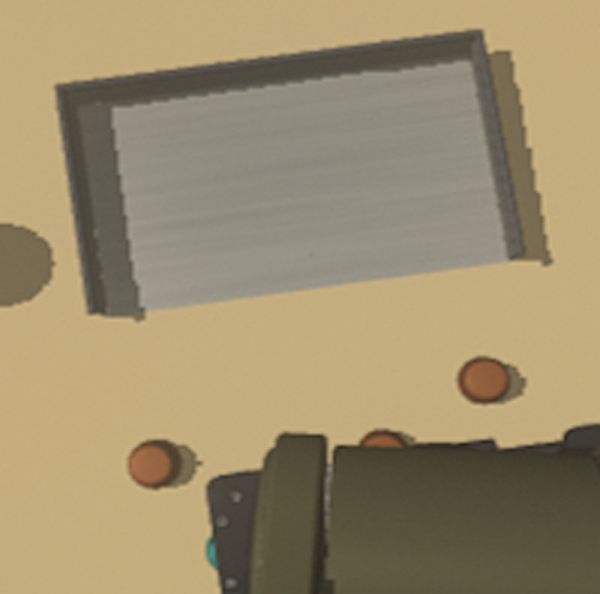

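Lump B hasn't moved, at crop (485,380), although the TCP path went through it. Before moving again I'll compare the reported TCP with where the hand shows in the pictures.

```bash
python3 - <<'E'
from h import *
s=manip.read_state();print(s['eef_pos'],s['eef_rot'],s['joints'])
b=manip.camera('scene');a=manip.camera('top')
print(proj(b,[0,0,0]),proj(b,s['eef_pos']),proj(b,[s['eef_pos'][0],s['eef_pos'][1],0]),proj(a,s['eef_pos']))
im=b['pixels'].copy();u=tuple(int(x) for x in proj(b,s['eef_pos']));cv2.circle(im,u,3,(255,0,255),1)
save(cv2.resize(im[0:320,100:500],None,fx=2,fy=1.85),'sc2.png')
for c in(a,b):
  for d in manip.search_frame(c,'jaggery0'): print(np.round(d['location']),round(d['conf'],2),proj(c,d['location']))
E
```

```text
[463.64977242   9.63806732  94.2679778 ] [ 3.14138692e+00 -1.36522854e-03  1.31590608e-01] [-5.82567104e-02  1.87251194e-01  1.84319731e+00  6.20711543e-05
  1.10976462e+00  1.38092157e+00]
[345.5  34.2] [287.7 141.4] [287.6 171.4] [285.4 276.1]
[486. 163.  22.] 0.73 [201.5 262.9]
[541. -44.  24.] 0.69 [311.6 231.5]
[502.  20.  26.] 0.4 [278.  252.7]
[505.  25.  19.] 0.68 [287.8 183.1]
[435. 118.  22.] 0.66 [343.  168.5]
[496. 166.  20.] 0.61 [357.8 199. ]
[549. -42.  20.] 0.6 [248.4 190.6]
```

View pics/sc2.png

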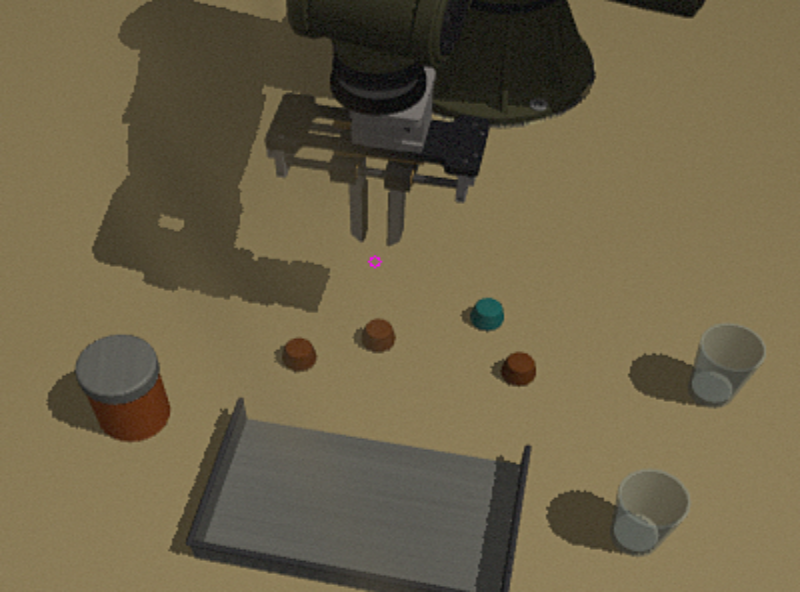

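The fingertips show at crop (375,243), about 18 crop px above the reported TCP marker at (375,262). So the real tips are roughly 30 mm higher than reported, or set back, which explains passing over B. The wrist camera should tell which.

```bash
python3 - <<'E'
from h import *
w=manip.camera('wrist');H=np.array(w['hand_eye']);print(np.round(H,3))
def pw(p):
    q=np.linalg.inv(H)@np.array([*p,1.]);return (int(w['fx']*q[0]/q[2]+w['cx']),int(w['fy']*q[1]/q[2]+w['cy']))
im=w['pixels'].copy()
for z in (0,-15,-30,-45):
    for y in (-11,11):
        u=pw([0,y,z]);print(z,y,u);cv2.circle(im,u,4,(255,0,255) if z==0 else (0,255,255),1)
save(im,'wr.png')
E
```

```text
[[ 1.00000e-03 -9.72000e-01 -2.36000e-01  6.81350e+01]
 [ 1.00000e+00  1.00000e-03 -0.00000e+00 -1.35800e+00]
 [ 0.00000e+00 -2.36000e-01  9.72000e-01 -2.17204e+02]
 [ 0.00000e+00  0.00000e+00  0.00000e+00  1.00000e+00]]
0 -11 (268, 230)
0 11 (304, 230)
-15 -11 (267, 238)
-15 11 (305, 238)
-30 -11 (266, 246)
-30 11 (307, 246)
-45 -11 (265, 257)
-45 11 (308, 257)
```

View pics/wr.png

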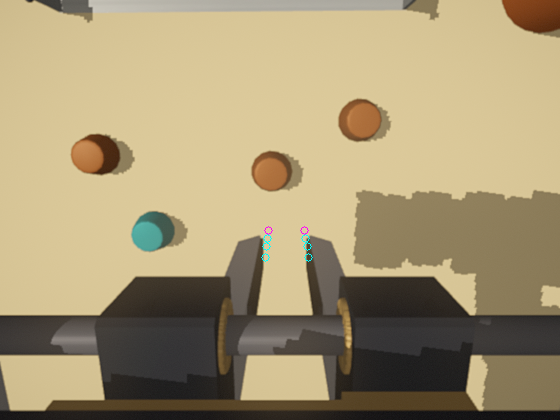

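The wrist view agrees: the tips show at row ~236, where (8, ±11, -30) in tool coordinates would fall. So the real fingertips end about 30 mm short of the reported TCP. I'll go back behind B and feel my way down carefully.

```bash
python3 -m crank '[{"offset":[0.010,-0.016,0],"spin":0},{"offset":[0.020,-0.032,0],"spin":0},{"offset":[0.030,-0.048,0],"spin":0},{"offset":[0.036,-0.060,-0.02],"spin":0},{"offset":[0.036,-0.062,-0.045],"spin":0},{"offset":[0.036,-0.062,-0.070],"spin":0},{"offset":[0.036,-0.062,-0.090],"spin":0},{"offset":[0.036,-0.062,-0.090],"spin":0}]'
python3 -m crank '[{"offset":[0,0,-0.004],"spin":0},{"offset":[0,0,-0.008],"spin":0},{"offset":[0,0,-0.010],"spin":0},{"offset":[0,0,-0.012],"spin":0},{"offset":[0,0,-0.014],"spin":0},{"offset":[0,0,-0.014],"spin":0},{"offset":[0,0,-0.014],"spin":0},{"offset":[0,0,-0.014],"spin":0}]'
python3 - <<'E'
from h import *
s=manip.read_state();p=s['eef_pos'];print(p,s['wrist_force'],manip.hold_point_z)
b=manip.camera('scene');im=b['pixels'].copy()
print(proj(b,p),proj(b,[p[0],p[1],p[2]+30]))
save(cv2.resize(im[110:230,180:380],None,fx=4,fy=4,interpolation=cv2.INTER_CUBIC),'sc3.png')
E
```

```text
clock: 5.77
eef_pos: [504.9, -54.3, 1.0]
eef_rot: [-3.141, 0.001, 0.13]
wrist_force: [-0.1, -0.2, -0.5]
finger_gap: 22.1
clock: 6.43
eef_pos: [505.1, -54.3, -12.7]
eef_rot: [-3.141, 0.001, 0.13]
wrist_force: [-0.0, -0.5, -1.8]
finger_gap: 22.3
[505.10939007 -54.34419544 -12.70926561] [-0.04842856 -0.51354447 -1.76575323] 18.8
[251.8 181.9] [251. 173.]
```

View pics/sc3.png

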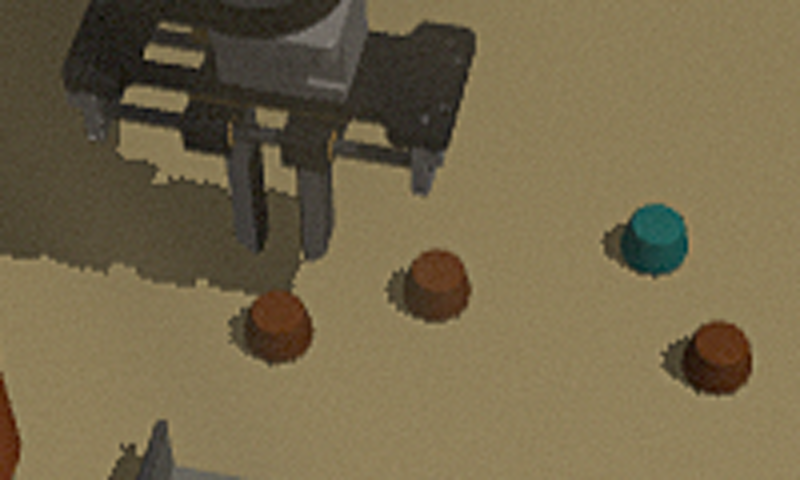

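Reported z is -12.7 mm with no contact, which confirms the height offset. The tips show at crop (250,250) and (315,258), about 17–20 mm above the counter. I'll go 9 mm lower, then push.

```bash
python3 -m crank '[{"offset":[0,0,-0.002],"spin":0},{"offset":[0,0,-0.004],"spin":0},{"offset":[0,0,-0.006],"spin":0},{"offset":[0,0,-0.008],"spin":0},{"offset":[0,0,-0.009],"spin":0},{"offset":[0,0,-0.009],"spin":0},{"offset":[0,0,-0.009],"spin":0},{"offset":[0,0,-0.009],"spin":0}]'
python3 -m crank '[{"offset":[0.010,0.003,0],"spin":0},{"offset":[0.020,0.005,0],"spin":0},{"offset":[0.032,0.008,0],"spin":0},{"offset":[0.044,0.011,0],"spin":0},{"offset":[0.056,0.014,0],"spin":0},{"offset":[0.066,0.017,0],"spin":0},{"offset":[0.070,0.018,0],"spin":0},{"offset":[0.070,0.018,0],"spin":0}]'
python3 - <<'E'
from h import *
p=manip.read_state()['eef_pos'];a=manip.camera('top');b=manip.camera('scene')
save(cv2.resize(b['pixels'][120:300,180:400],None,fx=3.3,fy=3.3,interpolation=cv2.INTER_CUBIC),'sc4.png')
for c in(a,b):
  for d in manip.masks_of(c,'jaggery0'):
    v,u=np.nonzero(d['mask']);print(round(d['conf'],2),len(u),np.round(back(c,u.mean(),v.mean(),14)))
E
```

```text
clock: 7.15
eef_pos: [505.2, -54.4, -21.7]
eef_rot: [-3.141, 0.001, 0.13]
wrist_force: [0.2, -0.1, 0.2]
finger_gap: 22.0
clock: 7.82
eef_pos: [575.5, -36.2, -21.8]
eef_rot: [-3.141, 0.001, 0.131]
wrist_force: [-0.5, -0.6, -0.1]
finger_gap: 22.0
0.68 268 [428. 115.  14.]
0.65 270 [487. 164.  14.]
0.56 85 [497.  30.  14.]
0.46 1191 [642. 330.  14.]
0.59 251 [432. 119.  14.]
0.48 260 [597. -31.  14.]
0.41 99 [498.  30.  14.]
```

View pics/sc4.png

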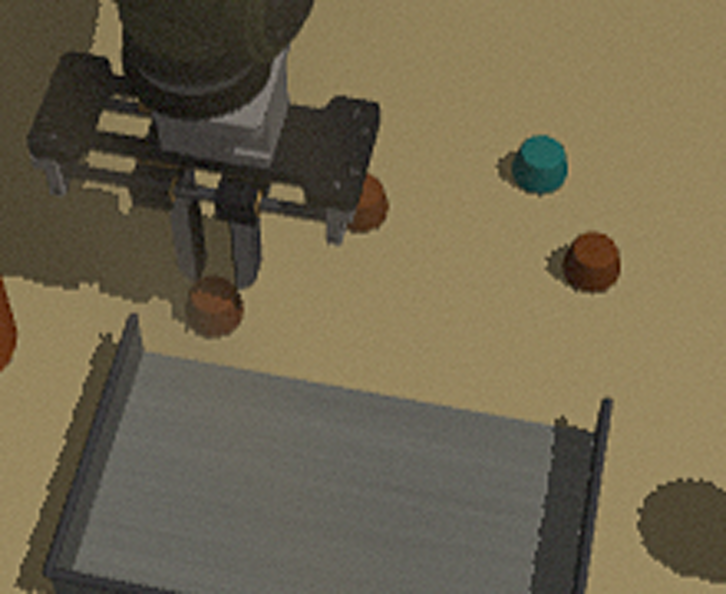

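The push works: lump B sits in the cradle at about (597,-31). I'll continue into the scoop, then retreat over to A.

```bash
python3 -m crank '[{"offset":[0.012,0.003,0.001],"spin":0},{"offset":[0.026,0.007,0.002],"spin":0},{"offset":[0.041,0.011,0.002],"spin":0},{"offset":[0.056,0.015,0.002],"spin":0},{"offset":[0.071,0.019,0.002],"spin":0},{"offset":[0.083,0.022,0.002],"spin":0},{"offset":[0.091,0.024,0.002],"spin":0},{"offset":[0.093,0.025,0.002],"spin":0}]'
python3 -m crank '[{"offset":[-0.020,-0.003,0],"spin":0},{"offset":[-0.040,-0.005,0.02],"spin":0},{"offset":[-0.060,-0.008,0.045],"spin":0},{"offset":[-0.090,-0.006,0.070],"spin":0},{"offset":[-0.125,0.004,0.070],"spin":0},{"offset":[-0.160,0.014,0.070],"spin":0},{"offset":[-0.195,0.022,0.070],"spin":0},{"offset":[-0.216,0.026,0.070],"spin":0}]'
```

```text
clock: 8.68
eef_pos: [668.2, -11.5, -19.6]
eef_rot: [-3.141, 0.001, 0.13]
wrist_force: [-1.1, -1.2, 2.2]
finger_gap: 22.0
clock: 9.35
eef_pos: [448.5, 15.0, 50.1]
eef_rot: [-3.141, 0.002, 0.13]
wrist_force: [0.1, -0.8, -0.1]
finger_gap: 22.0
```

```bash
python3 -m crank '[{"offset":[0,0,-0.020],"spin":0},{"offset":[0,0,-0.040],"spin":0},{"offset":[0,0,-0.055],"spin":0},{"offset":[0,0,-0.065],"spin":0},{"offset":[0,0,-0.071],"spin":0},{"offset":[0,0,-0.071],"spin":0},{"offset":[0.008,0.001,-0.071],"spin":0},{"offset":[0.016,0.002,-0.071],"spin":0}]'
python3 -m crank '[{"offset":[0.012,0.003,0],"spin":0},{"offset":[0.026,0.006,0],"spin":0},{"offset":[0.040,0.010,0],"spin":0},{"offset":[0.054,0.013,0],"spin":0},{"offset":[0.068,0.017,0],"spin":0},{"offset":[0.082,0.020,0],"spin":0},{"offset":[0.094,0.023,0],"spin":0},{"offset":[0.100,0.024,0],"spin":0}]'
python3 -m crank '[{"offset":[0.012,0.003,0.001],"spin":0},{"offset":[0.026,0.006,0.002],"spin":0},{"offset":[0.041,0.010,0.002],"spin":0},{"offset":[0.056,0.013,0.002],"spin":0},{"offset":[0.070,0.017,0.002],"spin":0},{"offset":[0.082,0.020,0.002],"spin":0},{"offset":[0.090,0.022,0.002],"spin":0},{"offset":[0.094,0.023,0.002],"spin":0}]'
python3 -m crank '[{"offset":[-0.020,-0.003,0],"spin":0},{"offset":[-0.040,-0.005,0.02],"spin":0},{"offset":[-0.060,-0.002,0.045],"spin":0},{"offset":[-0.090,0.018,0.070],"spin":0},{"offset":[-0.120,0.040,0.070],"spin":0},{"offset":[-0.150,0.063,0.070],"spin":0},{"offset":[-0.180,0.085,0.070],"spin":0},{"offset":[-0.205,0.104,0.070],"spin":0}]'
```

```text
clock: 10.02
eef_pos: [465.6, 17.0, -20.0]
eef_rot: [-3.141, 0.0, 0.13]
wrist_force: [-0.7, 0.3, 0.1]
finger_gap: 21.7
clock: 10.68
eef_pos: [567.7, 41.5, -19.3]
eef_rot: [-3.141, -0.001, 0.13]
wrist_force: [0.4, -0.1, 0.7]
finger_gap: 21.9
clock: 11.35
eef_pos: [662.8, 64.7, -17.1]
eef_rot: [-3.141, -0.002, 0.131]
wrist_force: [-0.7, -1.6, 1.0]
finger_gap: 22.4
clock: 12.02
eef_pos: [455.9, 169.6, 53.4]
eef_rot: [-3.141, -0.003, 0.131]
wrist_force: [-0.0, 0.8, -0.1]
finger_gap: 21.8
```

```bash
python3 -m crank '[{"offset":[-0.007,-0.002,-0.020],"spin":0},{"offset":[-0.007,-0.002,-0.040],"spin":0},{"offset":[-0.007,-0.002,-0.058],"spin":0},{"offset":[-0.007,-0.002,-0.068],"spin":0},{"offset":[-0.007,-0.002,-0.074],"spin":0},{"offset":[-0.007,-0.002,-0.074],"spin":0},{"offset":[0,-0.002,-0.074],"spin":0},{"offset":[0.010,-0.003,-0.074],"spin":0}]'
python3 -m crank '[{"offset":[0.012,-0.001,0],"spin":0},{"offset":[0.026,-0.002,0],"spin":0},{"offset":[0.040,-0.003,0],"spin":0},{"offset":[0.054,-0.004,0],"spin":0},{"offset":[0.068,-0.005,0],"spin":0},{"offset":[0.080,-0.006,0],"spin":0},{"offset":[0.090,-0.007,0],"spin":0},{"offset":[0.094,-0.007,0],"spin":0}]'
python3 -m crank '[{"offset":[0.012,-0.001,0.001],"spin":0},{"offset":[0.024,-0.002,0.002],"spin":0},{"offset":[0.038,-0.003,0.002],"spin":0},{"offset":[0.052,-0.004,0.002],"spin":0},{"offset":[0.066,-0.005,0.002],"spin":0},{"offset":[0.078,-0.006,0.002],"spin":0},{"offset":[0.086,-0.007,0.002],"spin":0},{"offset":[0.090,-0.007,0.002],"spin":0}]'
python3 -m crank '[{"offset":[-0.020,-0.003,0],"spin":0},{"offset":[-0.040,-0.005,0.02],"spin":0},{"offset":[-0.060,-0.008,0.050],"spin":0},{"offset":[-0.080,-0.030,0.080],"spin":0},{"offset":[-0.110,-0.055,0.10],"spin":0},{"offset":[-0.140,-0.080,0.10],"spin":0},{"offset":[-0.170,-0.105,0.10],"spin":0},{"offset":[-0.195,-0.135,0.10],"spin":0}]'
python3 -m crank '[{"offset":[-0.010,-0.035,0],"spin":0},{"offset":[-0.020,-0.070,0],"spin":0},{"offset":[-0.030,-0.105,0.01],"spin":0},{"offset":[-0.040,-0.140,0.02],"spin":0},{"offset":[-0.050,-0.175,0.02],"spin":0},{"offset":[-0.060,-0.210,0.02],"spin":0},{"offset":[-0.065,-0.230,0.02],"spin":0},{"offset":[-0.065,-0.230,0.02],"spin":0}]'
python3 - <<'E'
from h import *
a=manip.camera('top');b=manip.camera('scene')
save(a['pixels'],'top5.png')
for c in(a,b):
  for d in manip.masks_of(c,'jaggery0'):
    v,u=np.nonzero(d['mask']);p=back(c,u.mean(),v.mean(),16);x,y=p[:2]-[692,78]
    print(round(d['conf'],2),len(u),np.round(p),'scoop',round(.991*x+.13*y),round(-.13*x+.991*y))
  for n in('tin','glass0'):
    for d in manip.search_frame(c,n): print(n,np.round(d['location']),round(d['conf'],2))
E
```

```text
clock: 12.68
eef_pos: [466.9, 166.8, -19.6]
eef_rot: [-3.141, -0.004, 0.131]
wrist_force: [-0.1, -0.1, 0.9]
finger_gap: 22.0
clock: 13.35
eef_pos: [563.2, 159.4, -18.8]
eef_rot: [-3.141, -0.006, 0.13]
wrist_force: [-0.4, -0.5, 0.5]
finger_gap: 21.9
clock: 14.02
eef_pos: [654.4, 152.1, -16.4]
eef_rot: [-3.141, -0.007, 0.13]
wrist_force: [0.3, 0.5, 0.5]
finger_gap: 22.1
clock: 14.68
eef_pos: [457.6, 16.6, 84.3]
eef_rot: [-3.141, -0.008, 0.131]
wrist_force: [0.6, -1.3, 0.2]
finger_gap: 21.8
clock: 15.35
eef_pos: [391.7, -216.4, 104.8]
eef_rot: [3.141, -0.009, 0.127]
wrist_force: [0.3, 0.9, 0.3]
finger_gap: 22.2
0.79 244 [676.  65.  16.] scoop -17 -11
0.66 232 [683. -11.  16.] scoop -21 -87
0.54 270 [428. 115.  16.] scoop -256 71
0.52 271 [669. 151.  16.] scoop -13 75
tin [ 660. -164.   94.] 0.88
glass0 [635. 328.  51.] 0.93
glass0 [444. 361.  49.] 0.74
0.86 301 [683.  69.  16.] scoop -10 -7
0.83 280 [672. 156.  16.] scoop -9 80
0.72 268 [433. 119.  16.] scoop -252 74
0.55 269 [687.  -8.  16.] scoop -16 -85
tin [ 678. -160.   90.] 0.63
glass0 [452. 347.  59.] 0.65
glass0 [625. 314.  50.] 0.61
```

View pics/top5.png

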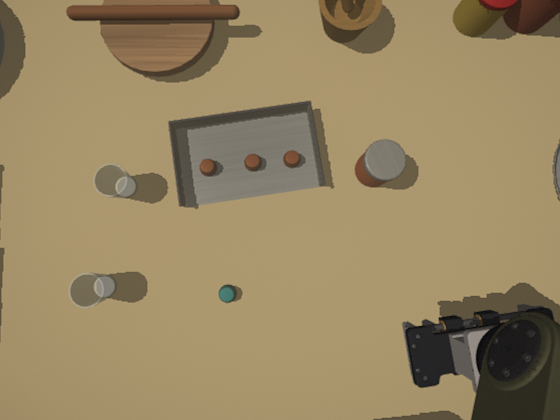

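The picture shows all three brown lumps in the scoop, at (208,167), (252,162) and (292,158). The tin, the glasses and the turquoise piece haven't moved, and the arm is clear.

```bash
python3 -c "
from cell import manip
print(manip.sign_off())"
```

```text
the job is handed in; nothing more can be done
None
```

All three brown lumps of jaggery are inside the scoop, and I have handed the job in; no verdict is reported. I swept each one along the counter with the fingers set 22 mm apart, without gripping or lifting any. The whole job took about 15.5 s of the 72 s allowed.

**Last checks (both cameras):**
- **Lumps:** their centres lie at scoop x of about -9 to -21 mm and y of about -86, -9 and +78 mm. That is roughly 60 mm past the front lip and clear of the walls.
- **Tin and glasses:** each camera places them within about 6 mm of where it first saw them, close to the networks' own error.
- **Turquoise look-alike:** it was left alone.
- **Arm:** it is well clear of everything.

**What went wrong or disagreed:**
- **First pass at a lump:** it went over the top without touching it, because the fingertips are about 30 mm higher than the reported TCP height. I confirmed this in the scene and wrist pictures, lowered the tool to match (about -20 mm reported), and the sweeps then worked.
- **Camera agreement:** the top and scene views differ by about 4–8 mm on lump positions, which is well inside the margins.

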